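# Bolt the guard of a test jig past its spring safety catch

## Robot

A 6-joint arm with a two-finger parallel gripper is mounted at the origin on a cart in front of the work surface, level with it; the furniture and walls round the work are solid. World frame = base frame: x ahead of the robot, y to its left, z up, the work surface at z = 0. Lengths are in m, angles in rad, forces in N, time in s.
With the tool pointing down it reaches from about 0.3 to 0.875 m from the base axis. Payload 6.4 kg.
Tool frame: the origin (TCP) lies between the finger pads; the fingertips stand ctrl.tip_extent ahead of it and the grasp point (between the pads) is the TCP (ctrl.tip_extent is the distance from the TCP to the fingertips, in m); z points along the fingers, y is the line along which they close (so a half turn about z gives the same grasp; the last joint's range is limited). The gripper opens to 85 mm and grips with 20 to 120 N. Pads are 22 mm wide; open, the fingers measure 114 mm over their backs; the gripper's body (76 mm by 85 mm) begins 54 mm behind the grasp point. The pads swing forward as they close: fully open they stand 13 mm farther back than shut.
Start: joints at [0.982, 0.181, 1.607, -0, 1.354, -0.206], TCP at [0.215, 0.533, 0.25] pointing down, gripper open.
Joint ranges: [-2.99, 2.99], [-0.89, 2.07], [0.3, 2.58], [-1.14, 4.28], [0, 2.63], [-3.12, 3.12]. Speed limits (rad/s): [2.57, 2.57, 3.01, 3.14, 3.14, 3.14].

## Interface

Orientations are given as a unit quaternion [w, x, y, z].
In Python, from bench import ctrl gives the robot as it stands.
- The arm moves only by the tool send_rows, never from a script. Its arguments are lists of equal length, an entry for each row: "dr": the turn, a rotation vector about the tool's x, y, z in units of 6 degrees (1.0 is 6 degrees), a list of three; "xyz": the shift along the tool's x, y, z in cm, a list of three; "jaw": the opening in per cent of the stroke, from 0 (shut) to 100 (fully open). In form: {"dr": [[wx, wy, wz], ...], "xyz": [[dx, dy, dz], ...], "jaw": [jaw, ...]}. A call has exactly 8 rows; each row is the pose to reach, as a shift and turn from the pose commanded when the call began, along the tool's axes at that moment; what a row does not reach only later rows make up. A row lasts 1/8 s, in which the tool goes at most 62.5 mm and 10.7 degrees, less where a joint would pass 70% of its speed; a pose out of reach is approached as far as the arm can. A call with a gripper value outside its range is refused whole. The fingers move at their own pace and stop on an object; the grip force is fixed at half the most. Time passes only in rows, so rows that repeat a pose let the fingers close, or fill a call up. It gives the time, the measured TCP pose, the force, the opening and the grip force at its end, in the units of the state.
- ctrl.get_obs(): the state, without advancing time (a new reading comes with each control period).
- ctrl.camera(name): name is "scene" or "top"; returns the picture (480x640x3 uint8, red, green, blue); there is no depth.
- ctrl.calibration(name): a dict with "camera_matrix" (3x3 intrinsics, pixels), "world_from_camera" (4x4, takes a point from camera to world coordinates). Camera axes: x right, y up, looking along -z (the intrinsics and any distortion apply to the point x, -y, -z); pixel columns grow to the right and rows downward; lengths in m; the calibration is good to about 2 mm. A picture is of the moment at which its call begins. calibration takes no time and is no camera call.
- ctrl.hand_in(): hands the job in; it is judged then, once.
The state is a dict: "time_s": time; "q": joint angles; "dq": joint speeds; "joint_efforts": joint torques, N m; "eef_pos": TCP position; "eef_rot": TCP orientation; "wrist_force": force on the tool from outside, world axes, zero at the start; "torque": the same for the moment, N m; "opening": opening from 0.0 (shut) to 1.0 (fully open); "grasp_force": force on a finger pad.
Only numpy, scipy, OpenCV 4.12 (cv2) and the standard library are available. Lean on these libraries where they do the work, as an engineer would, in place of code of your own. Each camera call takes 0.05 s, during which the arm holds its last target. There are 200 camera calls.

## Task

The clear guard of the test jig is shut but not yet bolted. Press the yellow spring catch bar down with one fingertip and keep it held down while the other fingertip pushes the bolt by its red tab, without gripping it or forcing it, until the bolt is fully home in the keep on the guard. Then let go, so that the catch springs up and locks the bolt, and leave the other things on the bench where they stand.

Things in the scene. Friction and masses are not known exactly. Their poses are not given: they have to be found in the camera images.
- jig: fixed test jig, plate 96 x 288 x 8 mm: yellow catch bar on the robot's side, bolt with red tab behind it, grey nest under a clear guard (63 mm high) at the +y end. Origin on the bench, midway between bar and bolt line, at the bar's middle; the plate reaches from y -85 to +203 mm. +y: the way the bolt slides home; +x: from bar to bolt; z up. Yaw varies.
- catch_pad (a point): centre of the top face of the yellow catch bar: 24 mm (jig x) x 90 mm (jig y) x 8 mm thick, at jig x = -28 mm, y = 0, top 58 mm above the bench when up. It moves straight down only and stays in place while the bolt slides; a fingertip may slide along it.
- catch (a joint): how far the catch is pressed down, m: 0 up, 0.010 at its lower stop. A spring lifts it with 3 N at 0, 6 N at 0.010. Its tooth stands between the bolt's teeth and clears them only beyond 0.005; let go, it rises into the next gap and stops the bolt again, so it must be down all the way.
- bolt_tab (a point): centre of the upper part of the red tab on the bolt, 60 mm above the bench, at the start at jig x = 28 mm, y = 0. Tab 26 mm (jig x) x 10 mm (jig y), top 78 mm above the bench. Push its -y face. It stands on a 14 mm rod (top 33 mm above the bench) in two guide blocks 38 mm high at jig y -61 to -49 and 49 to 61 mm.
- bolt (a joint): how far the bolt has slid along jig +y, m: 0 drawn back (start), 0.036 fully home at its end stop, its tip in the steel keep of the guard. About 1.5 N of friction, no spring. Only within about 1.5 mm of fully home can the catch rise into the last gap.
- solder_reel: white wire reel standing loose on the bench, 60 mm diameter, 50 mm high; origin at the centre of its underside. To be left alone.
- oil_bottle: small oil bottle with a red spout, 34 mm diameter, 95 mm high, loose behind the jig; origin at the centre of its underside. To be left alone.
- stop_block: aluminium block 36 x 60 x 22 mm lying loose beyond the guard end of the jig; origin at the centre of its underside. To be left alone.

How it is judged:
By the outcome, as a careful person would: the job done as asked, in the order asked, and still so for the second after the job is handed in, with the robot touching nothing.
It also fails if it takes over 35 s, if anything falls off the work surface, if the arm or the gripper's body presses on something with over 40 N, if the wrist force passes 120 N, or if a joint passes its speed limit or range.

## Working session

There is one attempt and no reset: what is moved stays moved. The work goes in short steps, Python scripts to look and compute and a tool call to move; the robot and the scene stay as the last step left them, time stands still between calls to the robot, and variables do not carry over. Pictures are saved under pics/ and viewed, at most 10 in all, crops included, and the job is handed in when it is done.

Besides the shell and the picture viewer there is one more tool, called after "Emit:" in YAML: its name, and indented under it one key for each argument. send_rows: Moves the arm, as the interface text tells. Its arguments: {"type":"object","properties":{"dr":{"type":"array","items":{"type":"array","items":{"type":"number"}}},"xyz":{"type":"array","items":{"type":"array","items":{"type":"number"}}},"jaw":{"type":"array","items":{"type":"number"}}},"required":["dr","xyz","jaw"]}

```bash
mkdir -p pics; ls
python3 - <<'E'
from bench import ctrl
import cv2
for n in("scene","top"):
    im=ctrl.camera(n); cv2.imwrite(f"pics/{n}0.png",im[:,:,::-1]); c=ctrl.calibration(n); print(n,c)
print(ctrl.get_obs(),ctrl.tip_extent)
E
```

```text
pics
scene {'camera_matrix': array([[584.37694557,   0.        , 310.15821851],
       [  0.        , 584.37694557, 239.99870021],
       [  0.        ,   0.        ,   1.        ]]), 'world_from_camera': array([[ 0.66370556,  0.57738025, -0.4755281 ,  0.04122836],
       [-0.74786131,  0.50025533, -0.43640357, -0.36694474],
       [-0.01408533,  0.64527254,  0.76382259,  0.86712205],
       [ 0.        ,  0.        ,  0.        ,  1.        ]])}
top {'camera_matrix': array([[574.96403747,   0.        , 315.58313987],
       [  0.        , 574.96403747, 237.24119705],
       [  0.        ,   0.        ,   1.        ]]), 'world_from_camera': array([[-0.04279518,  0.97761616, -0.20599809,  0.29755592],
       [-0.99907485, -0.04275102,  0.00466752,  0.05597335],
       [-0.00424358,  0.20600726,  0.97854126,  1.28480872],
       [ 0.        ,  0.        ,  0.        ,  1.        ]])}
{'time_s': 0.1, 'q': array([ 9.81695714e-01,  1.81450315e-01,  1.60788578e+00, -5.30617573e-06,
        1.35378263e+00, -2.06302811e-01]), 'dq': array([ 0.00103903, -0.00158809, -0.00275639, -0.00052498,  0.00099599,
       -0.00047437]), 'joint_efforts': array([ 2.43608474e-04, -4.45882487e+01, -3.52231908e+01, -4.17461260e-04,
        4.24795770e-03,  8.12867853e-06]), 'eef_pos': array([0.21450355, 0.53300623, 0.24949419]), 'eef_rot': array([-2.93136350e-04,  1.90231818e-01,  9.81738903e-01, -7.04488004e-04]), 'wrist_force': array([ 0.34591056, -0.82640092, -0.87951244]), 'torque': array([-0.02551611, -0.05573385,  0.0219162 ]), 'grasp_force': 0.0, 'opening': 1.0047830742198447} 0.019
```

View pics/scene0.png

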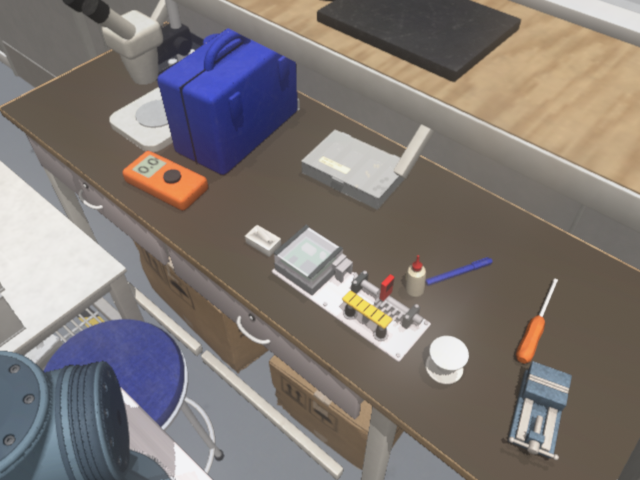

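View pics/top0.png

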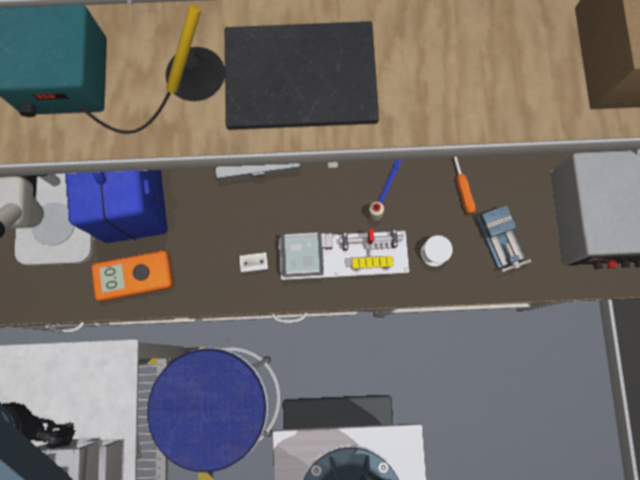

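The scene view shows the jig's yellow bar near (367,310) and the red tab near (387,287). In the top view the bar is near (372,263) and the tab near (371,236). The reel is at the jig's -y end and the bottle is behind it. I'll enlarge both views.

Run:
```python
import cv2
a=cv2.imread("pics/scene0.png")[220:400,230:480]; cv2.imwrite("pics/sc.png",cv2.resize(a,None,fx=3.2,fy=3.2,interpolation=cv2.INTER_CUBIC))
a=cv2.imread("pics/top0.png")[190:290,270:460]; cv2.imwrite("pics/tc.png",cv2.resize(a,None,fx=4,fy=4,interpolation=cv2.INTER_CUBIC))
```

```text
(no output)
```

View pics/sc.png

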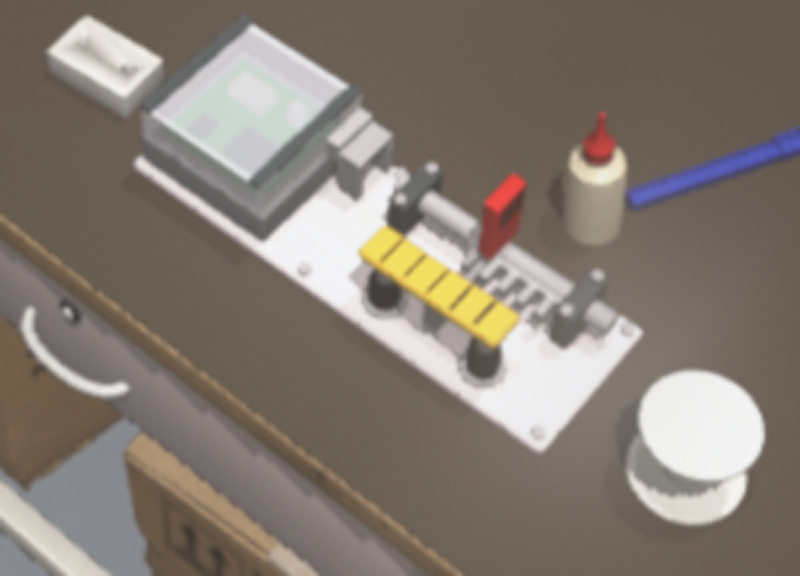

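View pics/tc.png

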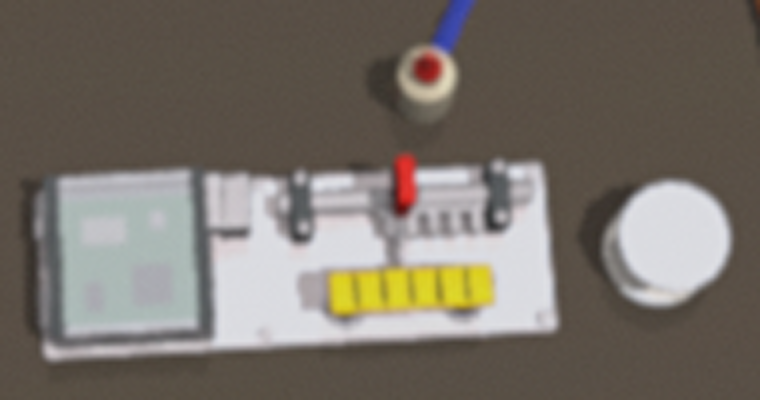

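Both crops show the four bar-top corners and the plate corners clearly, so I'll fit the jig pose (x, y, yaw) to them.

```bash
cat > h.py <<'E'
import numpy as np, cv2
from bench import ctrl
def proj(n,P):
    c=ctrl.calibration(n);T=np.linalg.inv(c["world_from_camera"]);p=np.c_[P,np.ones(len(P))]@T.T
    p=p[:,:3]*[1,-1,-1];u=p@c["camera_matrix"].T;return u[:,:2]/u[:,2:]
def J(v,P): # jig->world
    c,s=np.cos(v[2]),np.sin(v[2]);P=np.array(P,float)
    return np.c_[v[0]+c*P[:,0]-s*P[:,1],v[1]+s*P[:,0]+c*P[:,1],P[:,2]]
E
python3 - <<'E'
from h import *
from scipy.optimize import least_squares
P=np.array([[-16,45,58],[-16,-45,58],[-40,-45,58],[-40,45,58],[48,-85,8],[-48,-85,8],[-48,203,8]])/1000
top=np.array([[329,272],[491,264],[493,305],[332,315],[543,163],[557,328],[45,358]])/4+[270,190]
sc=np.array([[387,227],[520,316],[497,343],[359,253],[641,331],[541,450],[135,163]])/3.2+[230,220]
def f(v,w):return np.concatenate([(proj(n,J(v,P))-o).ravel() for n,o in(("top",top),("scene",sc)) if n in w])
for w in(["top"],["scene"],["top","scene"]):
    r=least_squares(f,[.45,0,0],args=(w,));print(w,r.x,np.round(r.fun.reshape(-1,2),1).tolist())
v=r.x;np.save("v.npy",v)
print("tab",J(v,[[.028,0,.06]]),"bar",J(v,[[-.028,0,.058]]),np.degrees(v[2]))
# tab top corners check
print(((proj("scene",J(v,[[.041,5e-3,.078],[.041,-5e-3,.078],[.015,5e-3,.078],[.015,-5e-3,.078]]))-[230,220])*3.2).round(),
((proj("top",J(v,[[.041,5e-3,.078],[.041,-5e-3,.078],[.015,5e-3,.078],[.015,-5e-3,.078]]))-[270,190])*4).round())
E
```

```text
['top'] [ 0.52357494 -0.07086408  0.01282862] [[-0.5, -0.2], [0.5, -0.5], [0.9, 0.2], [-0.5, 0.0], [-0.1, -0.1], [0.1, 0.5], [-0.4, 0.1]]
['scene'] [ 0.52406818 -0.07309926  0.01171054] [[-0.8, -1.6], [1.2, 0.0], [-0.4, 1.3], [-1.0, -0.7], [1.6, -0.2], [0.2, 0.9], [-1.0, -0.4]]
['top', 'scene'] [ 0.52395193 -0.07225701  0.01210879] [[0.1, -0.4], [1.1, -0.7], [1.5, -0.0], [0.1, -0.2], [0.5, -0.2], [0.7, 0.3], [0.2, -0.1], [-1.2, -1.8], [0.7, -0.2], [-0.8, 1.0], [-1.4, -0.9], [1.2, -0.4], [-0.2, 0.7], [-1.4, -0.5]]
tab [[ 0.55194988 -0.07191797  0.06      ]] bar [[ 0.49595399 -0.07259604  0.058     ]] 0.6937824389422858
[[512. 172.]
 [527. 182.]
 [482. 202.]
 [498. 213.]] [[399. 156.]
 [417. 155.]
 [402. 203.]
 [421. 202.]]
```

```bash
cat >> h.py <<'E'
from scipy.spatial.transform import Rotation as R
v=np.array([0.5240,-0.0722,0.0121])
def go(jx,jy,z):
    o=ctrl.get_obs();q=o["eef_rot"];Rt=R.from_quat([*q[1:],q[0]])
    yx=np.array([np.cos(v[2]),np.sin(v[2]),0]);zz=np.array([0,0,-1.]);G=R.from_matrix(np.c_[np.cross(yx,zz),yx,zz])
    t=J(v,[[jx,jy,z]])[0]
    print("shift cm",Rt.inv().apply(t-o["eef_pos"])*100,"turn",np.degrees((Rt.inv()*G).as_rotvec())/6,"F",o["wrist_force"],o["opening"],o["time_s"])
E
python3 -c "
from h import *
go(0,-.024,.17)"
```

```text
shift cm [-52.24081798 -46.78353407   8.00329366] turn [-1.43167321e-02  5.80214394e-03  1.12290124e+01] F [ 0.34591056 -0.82640092 -0.87951244] 1.0047830742198447 0.1
```

Emit:
send_rows:
  dr:
    - [0,0,0.7]
    - [0,0,1.4]
    - [0,0,2.1]
    - [0,0,2.8]
    - [0,0,3.5]
    - [0,0,4.2]
    - [0,0,4.9]
    - [0,0,5.6]
  xyz:
    - [-3.3,-2.9,0]
    - [-6.5,-5.8,0]
    - [-9.8,-8.8,0]
    - [-13.1,-11.7,0]
    - [-16.3,-14.6,0]
    - [-19.6,-17.5,0]
    - [-22.9,-20.5,0]
    - [-26.1,-23.4,0]
  jaw: [49,49,49,49,49,49,49,49]

```text
time_s: 1.1
eef_pos: [0.3697, 0.2175, 0.2501]
eef_rot: [-0.0, 0.467, 0.884, -0.0]
wrist_force: [-0.2, -0.3, -0.8]
opening: 0.49
grasp_force: 0.0
```

```bash
python3 -c "
from h import *
go(0,-.024,.17)"
```

```text
shift cm [-34.62246718  -4.91903586   8.00722017] turn [-2.27342130e-03  4.86587776e-05  5.60634879e+00] F [-0.17005071 -0.29566863 -0.84122434] 0.48953466239507154 1.1
```

Emit:
send_rows:
  dr:
    - [0,0,0.8]
    - [0,0,1.6]
    - [0,0,2.4]
    - [0,0,3.2]
    - [0,0,4.0]
    - [0,0,4.8]
    - [0,0,5.6]
    - [0,0,5.6]
  xyz:
    - [-5,-0.7,1]
    - [-10,-1.4,2]
    - [-15,-2.1,3.5]
    - [-20,-2.8,5]
    - [-25,-3.5,6]
    - [-30,-4.3,7]
    - [-34.6,-4.9,8]
    - [-34.6,-4.9,8]
  jaw: [49,49,49,49,49,49,49,49]

```text
time_s: 2.1
eef_pos: [0.5251, -0.0967, 0.169]
eef_rot: [-0.001, 0.703, 0.711, -0.0]
wrist_force: [-0.6, 0.9, 0.8]
opening: 0.488
grasp_force: 0.0
```

```bash
python3 -c "
from h import *
go(0,-.024,.09)
a=ctrl.camera('scene')[150:360,270:500]; cv2.imwrite('pics/s2.png',cv2.resize(a,None,fx=2.8,fy=2.8,interpolation=cv2.INTER_CUBIC)[:,:,::-1])"
```

```text
shift cm [ 0.04770409 -0.06589834  7.90144824] turn [-0.01567433 -0.00284583 -0.01027073] F [-0.60353596  0.92236539  0.83255775] 0.4877551726678182 2.1
```

View pics/s2.png

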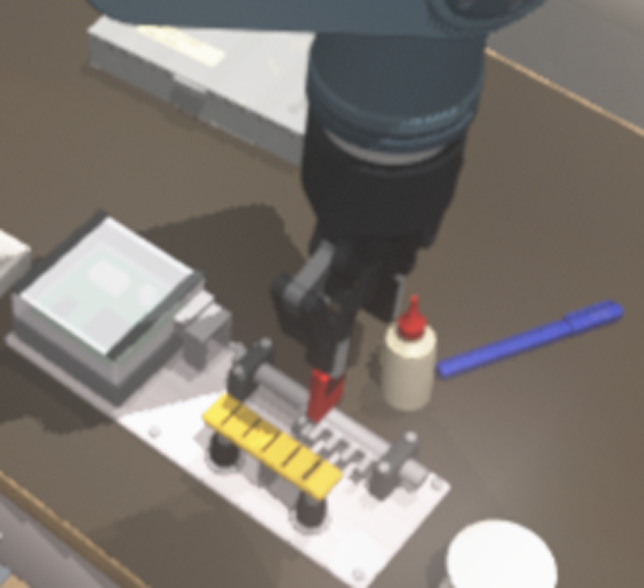

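The gripper is above the jig, with the near fingertip at about crop pixel (328,375). I'll check that against where the fingertips should project.

```bash
python3 -c "
from h import *
for z in(.15,.157): print(((proj('scene',J(v,[[-.0215,-.035,z],[-.0215,-.013,z],[-.036,-.035,z],[-.036,-.013,z],[.0215,-.013,z],[.0215,-.035,z]]))-[270,150])*2.8).round().tolist())"
```

```text
[[340.0, 375.0], [307.0, 354.0], [324.0, 392.0], [291.0, 371.0], [353.0, 307.0], [386.0, 327.0]]
[[341.0, 368.0], [308.0, 346.0], [325.0, 384.0], [292.0, 363.0], [354.0, 299.0], [387.0, 319.0]]
```

Emit:
send_rows:
  dr:
    - [0,0,0]
    - [0,0,0]
    - [0,0,0]
    - [0,0,0]
    - [0,0,0]
    - [0,0,0]
    - [0,0,0]
    - [0,0,0]
  xyz:
    - [0.05,-0.07,2]
    - [0.05,-0.07,4]
    - [0.05,-0.07,6]
    - [0.05,-0.07,7]
    - [0.05,-0.07,7.8]
    - [0.05,-0.07,8.2]
    - [0.05,-0.07,8.4]
    - [0.05,-0.07,8.4]
  jaw: [49,49,49,49,49,49,49,49]

```text
time_s: 3.15
eef_pos: [0.5244, -0.0937, 0.0865]
eef_rot: [0.0, 0.702, 0.712, 0.0]
wrist_force: [0.6, -0.6, 0.1]
opening: 0.489
grasp_force: 0.0
```

```bash
python3 -c "
from h import *
go(0,-.024,.07)
a=ctrl.camera('scene')[200:350,300:480]; cv2.imwrite('pics/s3.png',cv2.resize(a,None,fx=4,fy=4,interpolation=cv2.INTER_CUBIC)[:,:,::-1])"
```

```text
shift cm [-0.24634949 -0.01240274  1.65395479] turn [0.00388097 0.00115095 0.02849532] F [ 0.56479305 -0.63988561  0.13688022] 0.48911326497708313 3.15
```

View pics/s3.png

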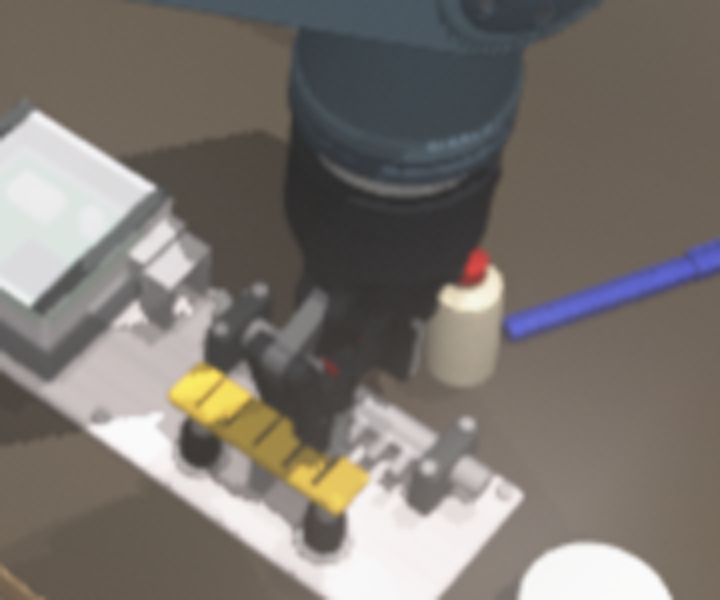

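The near fingertip is over the bar around (315,440), and the far finger is behind the tab with no contact force. I'll correct y by moving back and feel for the bar.

Emit:
send_rows:
  dr:
    - [0,0,0]
    - [0,0,0]
    - [0,0,0]
    - [0,0,0]
    - [0,0,0]
    - [0,0,0]
    - [0,0,0]
    - [0,0,0]
  xyz:
    - [-0.2,0,0.1]
    - [-0.2,0,0.3]
    - [-0.2,0,0.5]
    - [-0.2,0,0.7]
    - [-0.2,0,0.9]
    - [-0.2,0,1.0]
    - [-0.2,0,1.0]
    - [-0.2,0,1.0]
  jaw: [49,49,49,49,49,49,49,49]

```text
time_s: 4.2
eef_pos: [0.5242, -0.0956, 0.0763]
eef_rot: [-0.0, 0.702, 0.712, 0.0]
wrist_force: [-0.1, 0.3, -0.2]
opening: 0.49
grasp_force: 0.0
```

```bash
python3 -c "
from h import *
go(0,-.024,.065);print(ctrl.get_obs()['torque'],ctrl.get_obs()['eef_pos'])"
```

```text
shift cm [-0.055203    0.00677723  1.13247949] turn [ 5.44250933e-05 -1.63202069e-04  2.87784664e-02] F [-0.13802421  0.31959746 -0.18309757] 0.4897717820471116 4.2
[ 0.05332595 -0.00136794  0.01963537] [ 0.52421422 -0.09564749  0.0763248 ]
```

Emit:
send_rows:
  dr:
    - [0,0,0]
    - [0,0,0]
    - [0,0,0]
    - [0,0,0]
    - [0,0,0]
    - [0,0,0]
    - [0,0,0]
    - [0,0,0]
  xyz:
    - [0,0,0.1]
    - [0,0,0.2]
    - [0,0,0.3]
    - [0,0,0.4]
    - [0,0,0.5]
    - [0,0,0.6]
    - [0,0,0.6]
    - [0,0,0.6]
  jaw: [49,49,49,49,49,49,49,49]

```text
time_s: 5.2
eef_pos: [0.5243, -0.0957, 0.0704]
eef_rot: [0.0, 0.702, 0.712, 0.0]
wrist_force: [-0.1, 0.4, 4.1]
opening: 0.492
grasp_force: 1.9
```

```bash
python3 -c "
from h import *
go(0,-.024,.06);print(ctrl.get_obs()['torque'],ctrl.get_obs()['eef_pos'])"
```

```text
shift cm [-0.04734004 -0.00372336  1.03740875] turn [0.00206652 0.00105763 0.02871188] F [-0.14622342  0.37046386  4.12026271] 0.4920935439105308 5.2
[-0.03609476  0.06660851  0.05346058] [ 0.52431821 -0.09572322  0.07037404]
```

Emit:
send_rows:
  dr:
    - [0,0,0]
    - [0,0,0]
    - [0,0,0]
    - [0,0,0]
    - [0,0,0]
    - [0,0,0]
    - [0,0,0]
    - [0,0,0]
  xyz:
    - [0,0,0.1]
    - [0,0,0.2]
    - [0,0,0.3]
    - [0,0,0.4]
    - [0,0,0.5]
    - [0,0,0.6]
    - [0,0,0.66]
    - [0,0,0.66]
  jaw: [49,49,49,49,49,49,49,49]

```text
time_s: 6.2
eef_pos: [0.5246, -0.0959, 0.065]
eef_rot: [0.0, 0.702, 0.713, -0.0]
wrist_force: [-3.2, 1.3, 16.5]
opening: 0.494
grasp_force: 8.2
```

```bash
python3 -c "
from h import *
go(0,-.024,.06);print(ctrl.get_obs()['torque'],ctrl.get_obs()['eef_pos'])"
```

```text
shift cm [-0.03139015 -0.02714088  0.50205538] turn [0.00205046 0.0043822  0.03133977] F [-3.226818    1.34448632 16.45875626] 0.4940698375656963 6.2
[ 0.13627257  1.10071957 -0.03282837] [ 0.52455583 -0.09587792  0.06502047]
```

Emit:
send_rows:
  dr:
    - [0,0,0]
    - [0,0,0]
    - [0,0,0]
    - [0,0,0]
    - [0,0,0]
    - [0,0,0]
    - [0,0,0]
    - [0,0,0]
  xyz:
    - [0.3,0,0]
    - [0.6,0,0]
    - [0.9,0,0]
    - [1.2,0,0]
    - [1.5,0,0]
    - [1.8,0,0]
    - [2.1,0,0]
    - [2.4,0,0]
  jaw: [49,49,49,49,49,49,49,49]

```text
time_s: 7.2
eef_pos: [0.5256, -0.0743, 0.0653]
eef_rot: [0.003, 0.702, 0.713, -0.0]
wrist_force: [-0.7, -9.3, 10.2]
opening: 0.489
grasp_force: 5.5
```

```bash
python3 -c "
from h import *
go(0,.02,.065);print(ctrl.get_obs()['torque'],ctrl.get_obs()['eef_pos'])
a=ctrl.camera('scene')[200:350,300:480]; cv2.imwrite('pics/s4.png',cv2.resize(a,None,fx=4,fy=4,interpolation=cv2.INTER_CUBIC)[:,:,::-1])"
```

```text
shift cm [ 2.20812809 -0.1507042   0.01888914] turn [0.03500138 0.04570362 0.03385368] F [-0.72261114 -9.2714126  10.23805434] 0.4885024075839869 7.2
[-1.47320544  0.30878208  0.12713524] [ 0.5256094  -0.07425531  0.06530022]
```

View pics/s4.png

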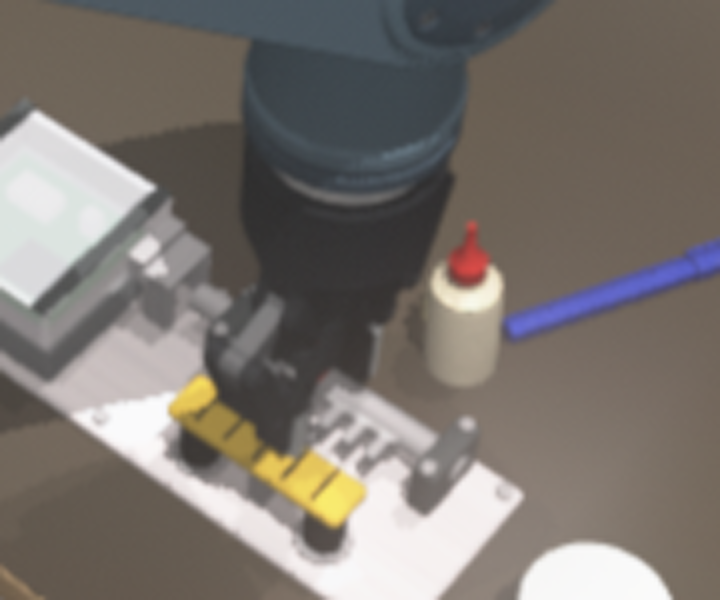

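The bolt is moving: its tip now shows past the guide block at about (205,295), and the bar is still down. I'll keep pushing with slightly more downforce.

Emit:
send_rows:
  dr:
    - [0,0,0]
    - [0,0,0]
    - [0,0,0]
    - [0,0,0]
    - [0,0,0]
    - [0,0,0]
    - [0,0,0]
    - [0,0,0]
  xyz:
    - [0.2,-0.05,0.1]
    - [0.4,-0.05,0.1]
    - [0.6,-0.05,0.1]
    - [0.8,-0.05,0.1]
    - [1.0,-0.05,0.1]
    - [1.2,-0.05,0.1]
    - [1.4,-0.05,0.1]
    - [1.6,-0.05,0.1]
  jaw: [49,49,49,49,49,49,49,49]

```text
time_s: 8.25
eef_pos: [0.5258, -0.0592, 0.0652]
eef_rot: [0.004, 0.701, 0.713, -0.0]
wrist_force: [-0.1, -12.5, 14.4]
opening: 0.491
grasp_force: 7.5
```

```bash
python3 -c "
from h import *
go(0,.02,.065);print(ctrl.get_obs()['torque'],ctrl.get_obs()['eef_pos'])"
```

```text
shift cm [ 0.70349646 -0.1896204   0.01303569] turn [0.05173736 0.0615297  0.03656448] F [ -0.13682283 -12.51686952  14.36979574] 0.49052305657095396 8.25
[-2.07624987  0.41602537  0.23533969] [ 0.52576515 -0.05920433  0.065186  ]
```

Emit:
send_rows:
  dr:
    - [0,0,0]
    - [0,0,0]
    - [0,0,0]
    - [0,0,0]
    - [0,0,0]
    - [0,0,0]
    - [0,0,0]
    - [0,0,0]
  xyz:
    - [0.1,-0.05,0]
    - [0.15,-0.05,0]
    - [0.2,-0.05,0]
    - [0.25,-0.05,0]
    - [0.3,-0.05,0]
    - [0.35,-0.05,0]
    - [0.4,-0.05,0]
    - [0.45,-0.05,0]
  jaw: [49,49,49,49,49,49,49,49]

```text
time_s: 9.25
eef_pos: [0.5256, -0.0546, 0.0652]
eef_rot: [0.004, 0.702, 0.713, 0.0]
wrist_force: [0.8, -10.4, 12.6]
opening: 0.491
grasp_force: 7.1
```

Emit:
send_rows:
  dr:
    - [0,0,0]
    - [0,0,0]
    - [0,0,0]
    - [0,0,0]
    - [0,0,0]
    - [0,0,0]
    - [0,0,0]
    - [0,0,0]
  xyz:
    - [0.03,0,0]
    - [0.06,0,0]
    - [0.09,0,0]
    - [0.12,0,0]
    - [0.15,0,0]
    - [0.18,0,0]
    - [0.21,0,0]
    - [0.24,0,0]
  jaw: [49,49,49,49,49,49,49,49]

```text
time_s: 10.25
eef_pos: [0.5256, -0.0522, 0.0652]
eef_rot: [0.004, 0.702, 0.713, 0.0]
wrist_force: [1.0, -11.8, 12.1]
opening: 0.488
grasp_force: 6.8
```

```bash
python3 -c "
from h import *
go(0,.02,.065);print(ctrl.get_obs()['torque'],ctrl.get_obs()['eef_pos'])
a=ctrl.camera('scene')[200:350,300:480]; cv2.imwrite('pics/s5.png',cv2.resize(a,None,fx=4,fy=4,interpolation=cv2.INTER_CUBIC)[:,:,::-1])"
```

```text
shift cm [-0.00177893 -0.18255854  0.01988639] turn [0.06085817 0.05831628 0.03497193] F [  1.01137098 -11.81158589  12.10856351] 0.4877825962588623 10.25
[-2.02811622  0.15690549  0.20208435] [ 0.52558176 -0.05215367  0.06521036]
```

View pics/s5.png

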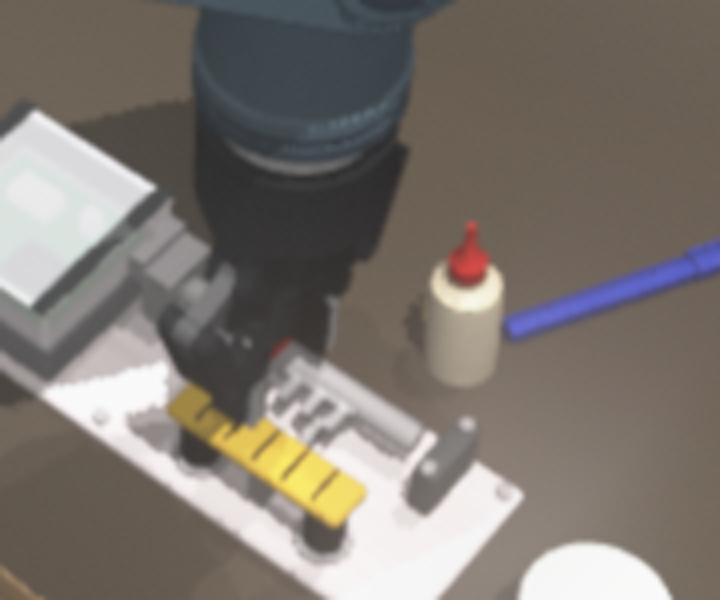

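The tab has travelled most of the way and the force is still just sliding friction. I'll continue in 1 mm steps to the end stop.

Emit:
send_rows:
  dr:
    - [0,0,0]
    - [0,0,0]
    - [0,0,0]
    - [0,0,0]
    - [0,0,0]
    - [0,0,0]
    - [0,0,0]
    - [0,0,0]
  xyz:
    - [0.02,0,0]
    - [0.04,0,0]
    - [0.06,0,0]
    - [0.08,0,0]
    - [0.1,0,0]
    - [0.12,0,0]
    - [0.12,0,0]
    - [0.12,0,0]
  jaw: [49,49,49,49,49,49,49,49]

```text
time_s: 11.3
eef_pos: [0.5255, -0.051, 0.0652]
eef_rot: [0.004, 0.701, 0.713, 0.0]
wrist_force: [1.5, -11.0, 13.5]
opening: 0.491
grasp_force: 6.7
```

Emit:
send_rows:
  dr:
    - [0,0,0]
    - [0,0,0]
    - [0,0,0]
    - [0,0,0]
    - [0,0,0]
    - [0,0,0]
    - [0,0,0]
    - [0,0,0]
  xyz:
    - [0.02,0,0]
    - [0.04,0,0]
    - [0.06,0,0]
    - [0.08,0,0]
    - [0.1,0,0]
    - [0.12,0,0]
    - [0.12,0,0]
    - [0.12,0,0]
  jaw: [49,49,49,49,49,49,49,49]

```text
time_s: 12.3
eef_pos: [0.5256, -0.0507, 0.0652]
eef_rot: [0.005, 0.702, 0.713, -0.0]
wrist_force: [0.0, -15.6, 11.0]
opening: 0.489
grasp_force: 9.3
```

Emit:
send_rows:
  dr:
    - [0,0,0]
    - [0,0,0]
    - [0,0,0]
    - [0,0,0]
    - [0,0,0]
    - [0,0,0]
    - [0,0,0]
    - [0,0,0]
  xyz:
    - [0.02,0,0]
    - [0.04,0,0]
    - [0.06,0,0]
    - [0.08,0,0]
    - [0.08,0,0]
    - [0.08,0,0]
    - [0.08,0,0]
    - [0.08,0,0]
  jaw: [49,49,49,49,49,49,49,49]

```text
time_s: 13.3
eef_pos: [0.5256, -0.0506, 0.0653]
eef_rot: [0.005, 0.702, 0.712, -0.001]
wrist_force: [-0.8, -18.4, 12.5]
opening: 0.489
grasp_force: 10.2
```

The end stop is confirmed: y has stalled and the push force is rising. I'll relax the push and lift straight up.

Emit:
send_rows:
  dr:
    - [0,0,0]
    - [0,0,0]
    - [0,0,0]
    - [0,0,0]
    - [0,0,0]
    - [0,0,0]
    - [0,0,0]
    - [0,0,0]
  xyz:
    - [-0.1,0,-0.2]
    - [-0.15,0,-0.5]
    - [-0.2,0,-0.9]
    - [-0.25,0,-1.3]
    - [-0.3,0,-1.8]
    - [-0.5,0,-2.5]
    - [-0.5,0,-3.5]
    - [-0.5,0,-4.5]
  jaw: [49,49,49,49,49,49,49,49]

```text
time_s: 14.3
eef_pos: [0.5226, -0.0502, 0.1083]
eef_rot: [-0.0, 0.702, 0.713, 0.0]
wrist_force: [0.5, 0.2, -0.8]
opening: 0.486
grasp_force: 0.0
```

Emit:
send_rows:
  dr:
    - [0,0,0]
    - [0,0,0]
    - [0,0,0]
    - [0,0,0]
    - [0,0,0]
    - [0,0,0]
    - [0,0,0]
    - [0,0,0]
  xyz:
    - [0,0,-2]
    - [0,0,-5]
    - [0,0,-8]
    - [0,0,-11]
    - [0,0,-14]
    - [0,0,-17]
    - [0,0,-17]
    - [0,0,-17]
  jaw: [49,49,49,49,49,49,49,49]

```text
time_s: 15.3
eef_pos: [0.5221, -0.0502, 0.2771]
eef_rot: [-0.0, 0.702, 0.713, -0.0]
wrist_force: [-0.6, 0.1, -0.2]
opening: 0.493
grasp_force: 0.0
```

```bash
python3 -c "
from h import *
print(ctrl.get_obs()['wrist_force'],ctrl.get_obs()['eef_pos'])
for y in(0,.036):print(y,((proj('scene',J(v,[[.041,y+5e-3,.078],[.041,y-5e-3,.078],[.015,y+5e-3,.078],[.015,y-5e-3,.078]]))-[300,200])*4).round().tolist())
for z in(.048,.058):print(z,((proj('scene',J(v,[[-.016,.045,z],[-.016,-.045,z],[-.04,-.045,z],[-.04,.045,z]]))-[300,200])*4).round().tolist())
a=ctrl.camera('scene')[200:350,300:480]; cv2.imwrite('pics/s6.png',cv2.resize(a,None,fx=4,fy=4,interpolation=cv2.INTER_CUBIC)[:,:,::-1])"
```

```text
[-0.57576125  0.09408437 -0.22192789] [ 0.52213015 -0.05017109  0.27714932]
0 [[360.0, 295.0], [379.0, 307.0], [323.0, 333.0], [342.0, 346.0]]
0.036 [[291.0, 251.0], [310.0, 263.0], [254.0, 288.0], [273.0, 300.0]]
0.048 [[198.0, 370.0], [371.0, 487.0], [336.0, 526.0], [163.0, 406.0]]
0.058 [[199.0, 357.0], [373.0, 474.0], [338.0, 513.0], [163.0, 392.0]]
```

View pics/s6.png

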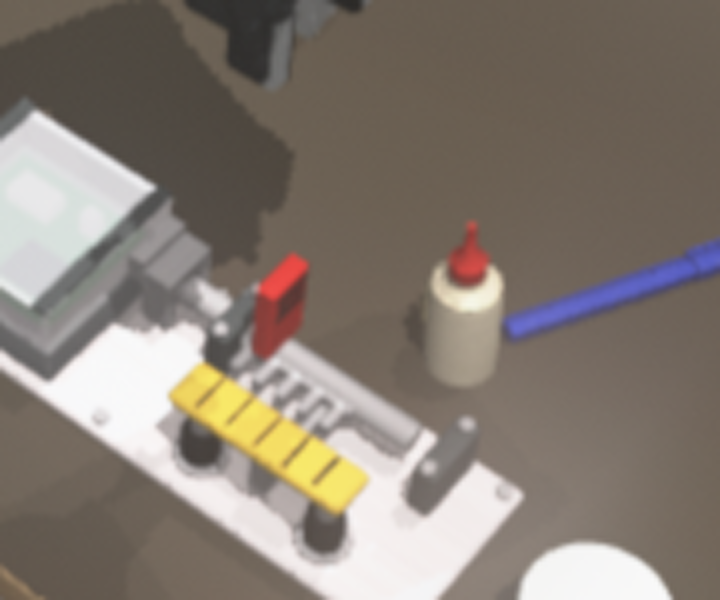

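The tab is at the fully-home position and the bar edges are back where they started (bottom corner at (340,512), against about 525 when pressed). I'll check the bar numerically and then hand in.

```bash
python3 -c "
import cv2,numpy as np
for p,s in(('pics/scene0.png',None),('pics/s4.png',1),('pics/s5.png',1),('pics/s6.png',1)):
    a=cv2.imread(p)
    if s is None:a=cv2.resize(a[200:350,300:480],None,fx=4,fy=4,interpolation=cv2.INTER_CUBIC)
    h=cv2.cvtColor(a,cv2.COLOR_BGR2HSV);m=(cv2.inRange(h,(20,110,60),(35,255,255))>0);y,x=np.nonzero(m)
    print(p,x.min(),x.max(),y.max(),y[(x>325)&(x<335)].max())
"
```

```text
pics/scene0.png 170 366 513 513
pics/s4.png 170 363 527 527
pics/s5.png 170 363 526 526
pics/s6.png 171 365 513 513
```

```bash
python3 -c "
from bench import ctrl
print(ctrl.hand_in())"
```

```text
the job is handed in; nothing more can be done
None
```

The bolt was pushed to its end stop with the catch held down, the catch then sprang back to its starting height, nothing else was touched, and the job is handed in at about 15 s.

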